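# Knock a jammed transport spacer out of a metallophone

## Task

A wooden transport spacer is jammed in the leaning metallophone, its tail pinched under the single end key. Pick up the loose tapping block, push the block in through the open end of the channel and knock the spacer along until it is wholly clear of the end key, without touching the spacer with the gripper while it is still under the key. Then lay the block back down flat on the bench, lift the spacer out, set it gently in the tray and let go; leave the mallet, gong and tin where they are.

Things in the scene. Friction and masses are not known exactly. Their poses are not given: they have to be found in the camera images.
- instrument: Fixed red metallophone on low trestles. Level body frame: origin on the bench, y along its channel, z up. The channel leans 30 deg: with u = (0.866,0,0.5) up its slope and w = (-0.5,0,0.866) square off its floor, the floor's middle (u=w=0) is the line x=0, z=90 mm. A tool reaching straight in points along -w. Floor u +-100 mm, y -95 to 320 mm. All below 220 mm high.
- mouth (a point): Middle of the throat's open end: u 0, w 27.5, y -95 mm; only bench outside it. Throat runs to y -40 mm, 40 mm wide between a fixed wall (down-slope) and a sprung cheek (up-slope, y -94 to -41, presses about 11 N, comes 2 mm further in when empty). Roofed by the end key: y -98 to -40, u +-105, w 63 to 75 mm. Pushing the spacer takes 10 to 20 N until it leaves the cheek. Axes as the instrument's.
- bay (a point): Middle of the open bay: u 0, w 27.5, y 50 mm: where the spacer's centre is best knocked to. No key above from y -40 to 165 mm. Only a ledge 14 mm high at u -35 to -20 mm, on which the spacer leans. Side boards at u +-105 are 12 mm high. Beyond y 160: walls at |u| 35 to 90 mm and two keys, top w 75 mm; round bar at y 325. Axes as the instrument's.
- spacer: Jammed dark wooden block 130 x 40 x 55 mm, about 200 g. Origin at its centre; its y is the 130 mm side, the 40 mm side is along (0.866,0,0.5) and the 55 mm side along (-0.5,0,0.866) of its own frame, so in the channel its frame is parallel to the instrument's. Its tail (-y end) starts 5 to 30 mm inside the throat's mouth. Clear of the end key once its centre is beyond y 25 mm of the instrument.
- tray: Fixed wooden tray on the bench, open on top, outside 210 (x) by 140 (y) by 35 mm high, walls and floor 6 mm thick. Origin at the centre of its underside.
- mallet: Bystander: wooden mallet lying on the bench, head a cylinder 48 mm in diameter and 90 mm long along x at the origin, handle along +y for 245 mm, up to 48 mm high. Leave alone.
- gong: Bystander: bronze kettle gong standing on the bench, 150 mm in diameter, 90 mm high, origin under its centre. Leave alone.
- tin: Bystander: steel can standing on the bench, 56 mm in diameter, 85 mm high, origin under its centre. Leave alone.
- block: Tapping block: a plain pale wooden batten 170 mm long (x axis), 26 mm wide (y axis), 40 mm high (z axis), about 140 g, lying loose on the bench. Origin under its middle, on its underside, so its centre is at z = 20 mm of its frame.
- block_center (a point): The tapping block's centre. Axes as the block's.

How it is judged (in metres and radians):
On the way, in this order (a step that is already met when the one before it is completed fails the run):
1. the tapping block is picked up (height (world z) of block_center above 0.06 m), for 0.1 s.
2. the spacer is knocked along the channel until it is wholly clear of the end key, still lying in the bay (y of spacer in the frame of instrument above 0.025 m and distance between spacer and bay below 0.06 m), for 0.1 s.
3. the block is laid back on the bench and the spacer is lifted out of the bay (height (world z) of block_center below 0.035 m and z of spacer in the frame of instrument above 0.15 m), for 0.1 s.
At the end, for the whole second after the job is handed in: The spacer lies at rest on the tray's floor (centre under 45 mm above the tray's underside, within 90 by 55 mm of its middle), and the block lies flat on the bench (centre 5 to 30 mm above it), not in or against the tray and within 0.9 m of the instrument (z of spacer in the frame of tray below 0.045 m and x of spacer in the frame of tray between -0.09 and 0.09 m and y of spacer in the frame of tray between -0.055 and 0.055 m and linear speed of spacer below 0.02 m/s and height (world z) of block_center between 0.005 and 0.03 m and horizontal distance between block_center and instrument below 0.9 m and contact force between block and tray below 0.1 N); the robot touches nothing.
It fails at once if the gripper or arm touches the spacer while it is still under the end key (y of spacer in the frame of instrument below 0.02 m and distance between spacer and instrument below 0.14 m and contact force between any of the fingers, the arm and spacer above 0.5 N).
It fails at once if the spacer is dropped or thrown into the tray (faster than 0.8 m/s close over its floor) (z of spacer in the frame of tray below 0.07 m and horizontal distance between spacer and tray below 0.11 m and linear speed of spacer above 0.8 m/s).
It fails at once if the mallet, gong or tin is moved more than 40 mm (distance of any of mallet, gong, tin from where it was at the start of the episode above 0.04 m).
It also fails if it takes over 67 s, if anything falls off the work surface, if the arm or the gripper's body presses on something with over 40 N, if the wrist force passes 120 N, or if a joint passes its speed limit or range.

## Robot

A 6-joint arm with a two-finger parallel gripper is mounted at the origin on the work surface. World frame = base frame: x ahead of the robot, y to its left, z up, the work surface at z = 0. Lengths are in mm, angles in degrees, forces in N, time in s.
With the tool pointing down it reaches from about 300 to 850 mm from the base axis. Payload 4.2 kg.
Tool frame: the origin (TCP) lies between the finger pads; the fingertips stand 22 mm ahead of it and the grasp point (between the pads) lies 3 mm ahead of it; z points along the fingers, y is the direction in which the jaws open and shut (so a half turn about z gives the same grasp; the last joint's range is limited). The gripper opens to 91 mm and grips with 3 to 60 N. Pads are 32 mm wide; open, the fingers measure 118 mm over their backs; the gripper's body (76 mm by 178 mm) begins 60 mm behind the grasp point.
Start: joints at [-75.745, 18.312, 89.639, -0, 72.044, -1.146], TCP at [152.708, -554.366, 235.976] pointing down, gripper open.
Joint ranges: [-177.97, 177.97], [-48.28, 115.42], [12.27, 149.76], [-77.06, 257.06], [2.81, 150.46], [-146.56, 146.56]. Speed limits (degrees/s): [147.25, 147.25, 180, 180, 180, 180].

## Interface

Orientations are given as [roll, pitch, yaw] about the fixed x, y, z axes, in that order (R = Rz(yaw) Ry(pitch) Rx(roll)).
In Python, from workcell import * gives the robot as it stands.
- The arm moves only by the shell command python3 -m jog 'ROWS' [OPENING] [FORCE]. ROWS is text: rows parted by semicolons, each of 6 numbers parted by spaces: the shift along the tool's x, y, z in units of 0.5 m (1.0 is 0.5 m), then the turn, a rotation vector about the tool's x, y, z in units of pi/2 rad (1.0 is pi/2 rad). A call has 1 to 20 rows; each row is the pose to reach, as a shift and turn from the pose measured when the call began, along the tool's axes at that moment; what a row does not reach only later rows make up. A row lasts 1/12 s, in which the tool goes at most 41.7 mm and 7.16 degrees, less where a joint would pass 70% of its speed; a pose out of reach is approached as far as the arm can. A call with a number of a shift or a turn outside -1 to 1 is refused whole. A call with a gripper value outside its range is refused whole. OPENING is the opening, from -1 (shut) to 1 (fully open), set as the call begins (- or left out, the last holds). The fingers move at their own pace and stop on an object; FORCE is the grip in N (left out, the last holds). Time passes only in rows, so rows that repeat a pose let the fingers close. It gives the time, the measured TCP pose, the force and the opening at its end, in the units of the state.
- state(): the state, without advancing time (a new reading comes with each control period).
- grab_frame(name): name is "scene" or "top" or "wrist"; returns the picture (400x640x3 uint8, red, green, blue); there is no depth.
- calibration(name): a dict with "mtx" (3x3 intrinsics, pixels), "rvec" (rotation vector, rad) and "tvec" (3), from world to camera coordinates, as OpenCV has them. Camera axes: x right, y down, z forward; pixel columns grow to the right and rows downward; lengths in mm; the calibration is good to about 2 mm. A picture is of the moment at which its call begins: read the wrist's pose just before it. calibration takes no time and is no camera call; for the wrist camera it gives the pose at the moment of the call.
- job_done(): hands the job in, once; it reports no verdict.
Trained networks look in the newest picture that a camera, given by its name, has taken for a name from the list of things; names that differ only in an ending like _2 or _b are one class to them, and where a whole thing is asked for, a point or a joint stands for the part that bears it (a point fixed in the world has none). Each returns a list of dicts, best first, with "confidence" (0 to 1); they miss things now and then, are a little off and sometimes report something else, mostly with a low value. They report only what shows in the picture. A call takes as long as a camera call.
- spot_in(query, camera): "rect" ([left, top, right, bottom] in pixels, round what is visible of it).
- tip_of(query, camera): "location" ([column, row] in pixels: a listed point, or the origin of a listed thing).
The state is a dict: "time_s": time; "qpos": joint angles; "qvel": joint speeds; "effort": joint torques, N m; "ee_pos": TCP position; "ee_rot": TCP orientation; "force": force on the tool from outside, world axes, zero at the start; "torque": the same for the moment, N m; "gripper_width": finger opening in mm.
Only numpy, scipy, OpenCV 4.12 (cv2) and the standard library are available. Lean on these libraries where they do the work, as an engineer would, in place of code of your own. Each camera call takes 0.05 s, during which the arm holds its last target. There are 200 camera calls.

## Working session

There is one attempt and no reset: what is moved stays moved. The work goes in short steps, Python scripts to look and compute and a shell command to move; the robot and the scene stay as the last step left them, time stands still between calls to the robot, and variables do not carry over. Pictures are saved under pics/ and viewed, about 8 in all and at most 12, crops included, and the job is handed in when it is done.

```bash
mkdir -p pics; ls; python3 - <<'E'
from workcell import *
import cv2,numpy as np
s=state();print(s['time_s'],s['ee_pos'],s['ee_rot'],s['gripper_width'])
for c in ['scene','top']:
    im=grab_frame(c);cv2.imwrite(f'pics/{c}0.png',im[:,:,::-1])
    k=calibration(c);print(c,np.array(k['mtx']).round(1).tolist(),k['rvec'],k['tvec'])
    for q in ['instrument','mouth','bay','spacer','tray','mallet','gong','tin','block','block_center']:
        t=tip_of(q,c)[:2];r=spot_in(q,c)[:1]
        print(q,[(np.round(a['location'],1).tolist(),round(a['confidence'],2)) for a in t],[(np.round(a['rect']).tolist(),round(a['confidence'],2)) for a in r])
print(state()['time_s'])
E
```

```text
pics
0.0 [ 152.57802752 -553.909884    235.12137324] [-1.79899631e+02 -5.19190042e-04  1.54027113e+01] 91.00164462644454
scene [[467.5, 0.0, 321.5], [0.0, 467.5, 204.0], [0.0, 0.0, 1.0]] [ 1.92431803  1.36478839 -0.62842001] [-128.88733969 -303.26055172 1629.45869465]
instrument [([401.1, 208.7], 0.91), ([236.5, 195.3], 0.31)] [([160.0, 219.0, 263.0, 272.0], 0.67)]
mouth [([367.1, 179.6], 0.59), ([301.3, 194.0], 0.45)] [([354.0, 136.0, 549.0, 240.0], 0.57)]
bay [([423.3, 170.2], 0.62)] [([353.0, 132.0, 555.0, 238.0], 0.63)]
spacer [([403.5, 172.9], 0.74), ([369.2, 182.2], 0.71)] [([406.0, 160.0, 427.0, 187.0], 0.85)]
tray [([211.2, 247.9], 0.97), ([239.5, 193.4], 0.67)] [([160.0, 218.0, 262.0, 272.0], 0.65)]
mallet [([345.0, 172.9], 0.58)] [([335.0, 142.0, 424.0, 185.0], 0.55)]
gong [([313.3, 288.4], 0.85)] [([279.0, 246.0, 343.0, 311.0], 0.69)]
tin [([298.1, 192.6], 0.83)] [([292.0, 162.0, 314.0, 195.0], 0.69)]
block [([240.6, 198.2], 0.67)] []
block_center [([238.1, 192.8], 0.58)] [([206.0, 182.0, 270.0, 203.0], 0.77)]
top [[375.6, 0.0, 318.4], [0.0, 375.6, 202.7], [0.0, 0.0, 1.0]]
[... 179 characters left out ...]
uth [([245.2, 219.7], 0.93)] [([0.0, 140.0, 252.0, 281.0], 0.96)]
bay [([164.7, 216.7], 0.76), ([207.9, 213.3], 0.62)] [([1.0, 140.0, 250.0, 283.0], 0.95)]
spacer [([198.1, 218.9], 0.59)] [([385.0, 177.0, 503.0, 280.0], 0.18)]
tray [([440.3, 227.8], 0.89)] [([383.0, 176.0, 502.0, 284.0], 0.76)]
mallet [([241.0, 306.6], 0.71)] [([117.0, 289.0, 253.0, 335.0], 0.69)]
gong [([353.3, 134.5], 0.6)] [([322.0, 95.0, 393.0, 169.0], 0.69)]
tin [([314.2, 290.4], 0.67)] [([298.0, 276.0, 330.0, 308.0], 0.55)]
block [([398.3, 302.0], 0.86), ([394.3, 305.0], 0.68)] [([358.0, 280.0, 438.0, 330.0], 0.82)]
block_center [([395.4, 302.0], 0.62), ([242.6, 219.4], 0.44)] [([358.0, 281.0, 437.0, 332.0], 0.97)]
2.1
```

View pics/top0.png

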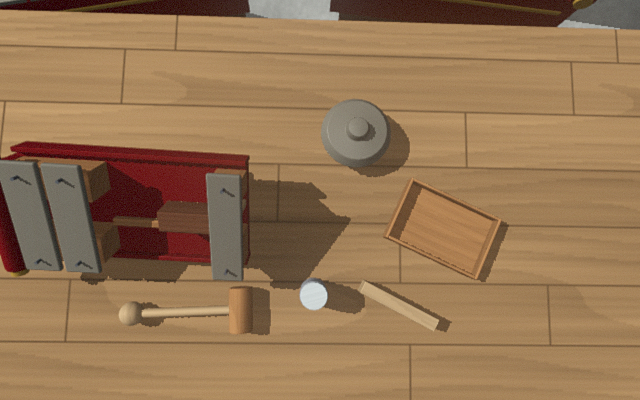

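View pics/scene0.png

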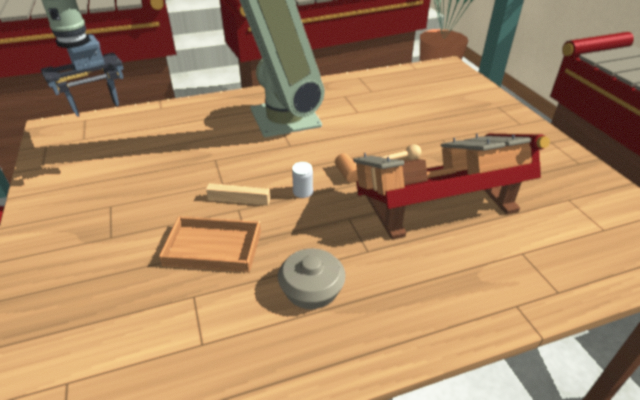

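```bash
cat > h.py <<'E'
from workcell import *
import cv2,numpy as np
from scipy.optimize import least_squares
from scipy.spatial.transform import Rotation as R
K={c:calibration(c) for c in ['scene','top']}
def proj(P,c,k=None):
    k=k or K[c]
    return cv2.projectPoints(np.float64(P).reshape(-1,1,3),np.float64(k['rvec']),np.float64(k['tvec']),np.float64(k['mtx']),None)[0].reshape(-1,2)
def uwy(u,w,y): return [.866*u-.5*w,y,90+.5*u+.866*w]
def place(p,P):
    c,s=np.cos(p[2]),np.sin(p[2]);P=np.float64(P).reshape(-1,3)
    return np.c_[p[0]+c*P[:,0]-s*P[:,1],p[1]+s*P[:,0]+c*P[:,1],P[:,2]]
def fit(obs,p0): # obs: list (P,cam,px,weight)
    f=lambda p:np.concatenate([w*(proj(place(p,P),c)[0]-px) for P,c,px,w in obs])
    r=least_squares(f,p0,loss='soft_l1',f_scale=2.);return r.x,f(r.x).reshape(-1,2)
E
python3 - <<'E'
from h import *
def gd(px,c,z):
    k=K[c];Rm=cv2.Rodrigues(np.float64(k['rvec']))[0];t=np.float64(k['tvec']).ravel()
    d=Rm.T@np.linalg.inv(k['mtx'])@[*px,1];o=-Rm.T@t;return o+d*(z-o[2])/d[2]
for n,px,px2 in [('tray',(440.3,227.8),(211.2,247.9)),('mallet',(241,306.6),(345,172.9)),('gong',(353.3,134.5),(313.3,288.4)),('tin',(314.2,290.4),(298.1,192.6)),('block',(398.3,302),(240.6,198.2))]:
    z=24 if n=='mallet' else 0
    print(n,gd(px,'top',z).round(),gd(px2,'scene',z).round())
for yaw in (0,np.pi):
  obs=[([0,0,0],'top',(208.5,215.5),.5),(uwy(0,27.5,-95),'top',(245.2,219.7),.5),(uwy(0,27.5,50),'top',(164.7,216.7),.5),([0,0,0],'scene',(401.1,208.7),.5),(uwy(0,27.5,-95),'scene',(367,179.6),.5),(uwy(0,27.5,50),'scene',(423.3,170.2),.5)]
  for (u,y),px in zip([(105,-40),(105,-98),(-105,-98),(-105,-40)] ,[(208,175),(241,171),(243,279),(211,281)]): obs.append((uwy(u,75,y),'top',px,1))
  p,r=fit(obs,[600,100,yaw]);print(p,np.rad2deg(p[2]),r.round(1).tolist())
# tray rim corners (outer, top), block top corners
c=[(-105,-70,35),(105,-70,35),(105,70,35),(-105,70,35)]
im=cv2.imread('pics/top0.png')[150:340,190:510];cv2.imwrite('pics/c.png',cv2.resize(im,None,fx=2.5,fy=2.5,interpolation=cv2.INTER_CUBIC))
E
```

```text
tray [ 553. -344.    0.] [ 552. -344.    0.]
mallet [384.  80.  24.] [403.  66.  24.]
gong [ 758. -152.    0.] [ 754. -148.    0.]
tin [415. -70.   0.] [416. -79.   0.]
block [ 392. -251.    0.] [ 387. -236.   -0.]
[ 5.75800735e+02  1.57481112e+02 -4.15553976e-02] -2.380948899390522 [[0.9, -1.1], [0.0, -0.2], [1.1, -1.0], [-0.6, 0.5], [0.4, -0.2], [-1.4, -0.4], [-2.9, -2.0], [-0.2, 4.1], [0.1, 2.2], [0.8, -1.5]]
[575.80073459 157.48111196   6.24162992] 357.61905154824404 [[0.9, -1.1], [0.0, -0.2], [1.1, -1.0], [-0.6, 0.5], [0.4, -0.2], [-1.4, -0.4], [-2.9, -2.0], [-0.2, 4.1], [0.1, 2.2], [0.8, -1.5]]
```

View pics/c.png

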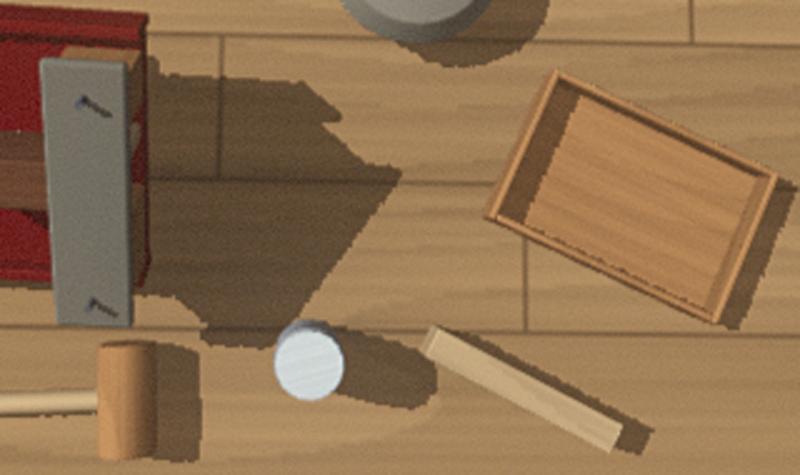

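```bash
python3 - <<'E'
from h import *
px=lambda a:(190+a[0]/2.5,150+a[1]/2.5)
obs=[([0,0,0],'top',(208.5,215.5),.3),(uwy(0,27.5,-95),'top',(245.2,219.7),.3),(uwy(0,27.5,50),'top',(164.7,216.7),.3),([0,0,0],'scene',(401.1,208.7),.5),(uwy(0,27.5,-95),'scene',(367,179.6),.5),(uwy(0,27.5,50),'scene',(423.3,170.2),.5)]
for (u,y),q in zip([(105,-40),(105,-98),(-105,-98),(-105,-40)] ,[(42,58),(128,63),(131,327),(57,325)]): obs.append((uwy(u,75,y),'top',px(q),1))
p,r=fit(obs,[575,157,-.04]);print('inst',p,np.rad2deg(p[2]),r.round(1).tolist())
t,r=fit([((x,y,35),'top',px(q),1) for (x,y),q in zip([(-105,70),(105,70),(105,-70),(-105,-70)],[(557,71),(778,177),(717,322),(487,216)])],[553,-344,-2]);print('tray',t,np.rad2deg(t[2]),r.round(1).tolist())
b,r=fit([((x,y,40),'top',px(q),1) for (x,y),q in zip([(-85,13),(85,13),(85,-13),(-85,-13)],[(436,332),(622,425),(612,452),(421,352)])],[390,-250,-2]);print('block',b,np.rad2deg(b[2]),r.round(1).tolist())
im=cv2.imread('pics/top0.png');S=3
big=cv2.resize(im[140:340,180:446],None,fx=S,fy=S,interpolation=cv2.INTER_CUBIC)
def ln(P,col,c=True): 
    q=((proj(P,'top')-[180,140]+.5)*S).astype(np.int32);cv2.polylines(big,[q],c,col,1)
ln(place(p,[uwy(*a) for a in [(105,75,-40),(105,75,-98),(-105,75,-98),(-105,75,-40)]]),(0,255,0))
for u in(-105,105): ln(place(p,[uwy(u,12,-95),uwy(u,12,320)]),(255,255,0))
ln(place(p,[uwy(-20,55,-70+0),uwy(-20,55,90),uwy(20,55,90),uwy(20,55,-40)]),(255,0,255),False)
for z in(0,40): ln(place(b,[(-85,-13,z),(85,-13,z),(85,13,z),(-85,13,z)]),(0,0,255))
cv2.imwrite('pics/ov.png',big)
E
```

```text
inst [ 5.75915597e+02  1.56702288e+02 -4.63952309e-02] -2.658250918109423 [[0.6, -0.7], [0.1, -0.1], [0.8, -0.6], [-0.7, 0.6], [0.2, -0.2], [-1.5, -0.4], [-1.1, -0.2], [0.2, 0.2], [0.8, 0.6], [-0.9, -0.5]]
tray [ 550.45061808 -339.49898823   -2.0019553 ] -114.70358951465803 [[-0.6, -1.3], [0.9, -0.9], [-0.4, 1.9], [0.1, 0.4]]
block [ 390.55357072 -242.26632723   -2.02514842] -116.03245715765519 [[0.1, -1.6], [0.3, -0.6], [-1.0, 0.4], [0.5, 2.0]]
```

View pics/ov.png

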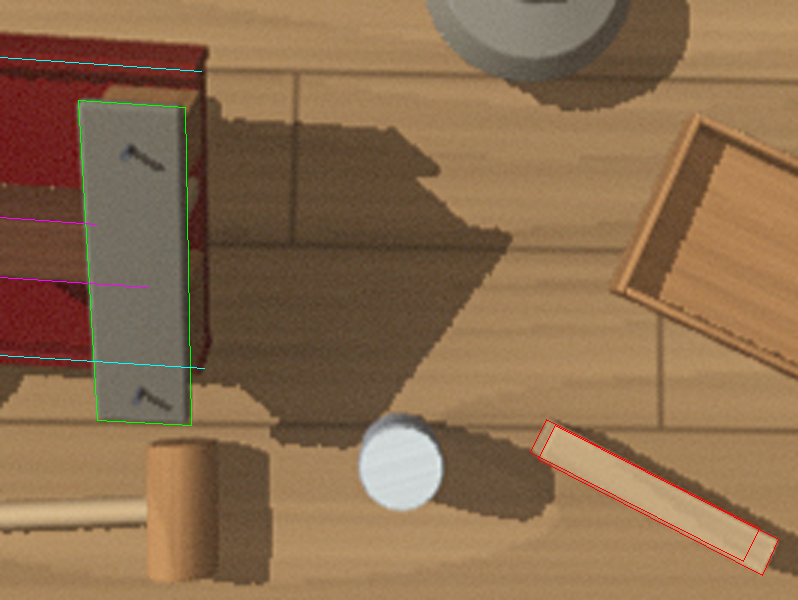

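```bash
python3 - <<'E'
from h import *
for c in K:
    k=K[c];Rm=cv2.Rodrigues(np.float64(k['rvec']))[0];print(c,(-Rm.T@np.float64(k['tvec']).ravel()).round(),Rm[2].round(3))
b=[390.6,-242.3,-2.025]
for z in (0,40):
  print(proj(place(b,[(-85,-13,z),(85,-13,z),(85,13,z),(-85,13,z)]),'top').round(1).tolist())
  print(proj(place(b,[(-85,-13,z),(85,-13,z),(85,13,z),(-85,13,z)]),'scene').round(1).tolist())
im=cv2.imread('pics/scene0.png')[170:280,150:320];cv2.imwrite('pics/s2.png',cv2.resize(im,None,fx=4.5,fy=4.5,interpolation=cv2.INTER_CUBIC))
E
```

```text
scene [1399. -357.  825.] [-0.718  0.254 -0.648]
top [520. -53. 817.] [ 0.101 -0.028 -0.994]
[[356.4, 290.2], [427.5, 326.7], [432.6, 315.5], [361.7, 279.2]]
[[270.0, 198.8], [210.1, 194.1], [207.3, 200.1], [268.1, 204.8]]
[[358.9, 292.8], [433.8, 331.1], [439.2, 319.4], [364.5, 281.2]]
[[269.0, 187.4], [207.9, 182.8], [205.0, 188.7], [267.0, 193.4]]
```

View pics/s2.png

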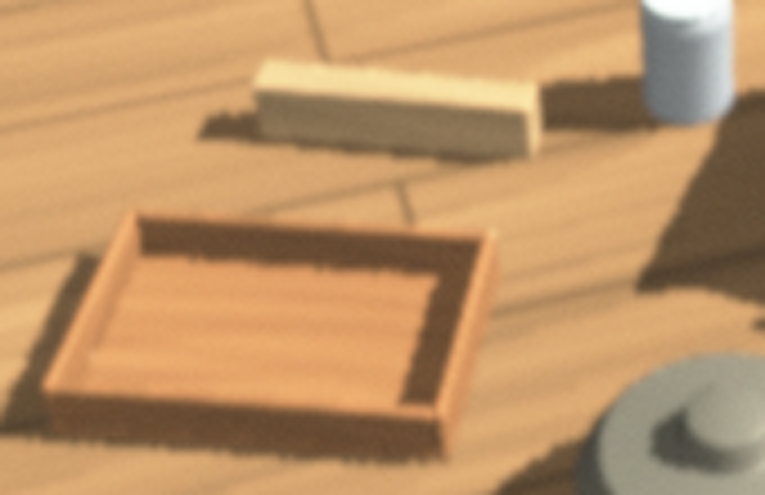

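```bash
cat >> h.py <<'E'
INST=[575.9,156.7,np.deg2rad(-2.66)];TRAY=[550.5,-339.5,np.deg2rad(65.3)]
def Rz(d): return R.from_euler('z',d,degrees=True).as_matrix()
def down(yaw): # tool x at yaw, pointing down
    return Rz(yaw)@np.diag([1,-1,-1.])
def tilt(): # along -w, tool x along instrument y
    z=np.array([.5,0,-.866]);x=np.array([0,1.,0]);return Rz(np.rad2deg(INST[2]))@np.c_[x,np.cross(z,x),z]
def cur():
    s=state();return np.float64(s['ee_pos']),R.from_euler('xyz',s['ee_rot'],degrees=True).as_matrix(),s
def row(grasp,Rt,frm=None): # grasp point target -> row
    p,Rc,s=cur()
    if frm: p,Rc=frm
    t=np.float64(grasp)-3*Rt[:,2]
    v=Rc.T@(t-p);w=R.from_matrix(Rc.T@Rt).as_rotvec()
    print('row',(v/500).round(4).tolist(),(w/(np.pi/2)).round(4).tolist(),'n>=',round(max(np.linalg.norm(v)/41.7,np.rad2deg(np.linalg.norm(w))/7.16),1))
def inst(u,w,y): return place(INST,uwy(u,w,y))[0]
E
python3 - <<'E'
from h import *
row([372,-276,163],down(64))
E
```

```text
row [0.5707, -0.4203, 0.1399] [0.0, 0.0, -0.54] n>= 8.7
```

```bash
python3 -m jog '.571 -.42 .14 0 0 -.54;.571 -.42 .14 0 0 -.54;.571 -.42 .14 0 0 -.54;.571 -.42 .14 0 0 -.54;.571 -.42 .14 0 0 -.54;.571 -.42 .14 0 0 -.54;.571 -.42 .14 0 0 -.54;.571 -.42 .14 0 0 -.54;.571 -.42 .14 0 0 -.54;.571 -.42 .14 0 0 -.54;.571 -.42 .14 0 0 -.54;.571 -.42 .14 0 0 -.54'
python3 - <<'E'
from h import *
k=calibration('wrist');im=grab_frame('wrist')[:,:,::-1].copy()
b=[390.6,-241,-2.025]
for z,col in ((0,(0,0,255)),(40,(0,255,0))):
  q=proj(place(b,[(-85,-13,z),(85,-13,z),(85,13,z),(-85,13,z)]),'',k);print(q.round().tolist())
  cv2.polylines(im,[q.astype(np.int32)],True,col,1)
cv2.imwrite('pics/w1.png',im);p,Rc,s=cur();print(p,s['ee_rot'],tip_of('block_center','wrist')[:1],proj([[390.6,-241,20]],'',k))
E
```

```text
time_s: 3.1
ee_pos: [372.2, -276.6, 166.2]
ee_rot: [180.0, 0.0, 64.0]
force: [-0.3, -1.3, -0.3]
gripper_width: 91.3
[[308.0, 59.0], [310.0, 228.0], [333.0, 228.0], [336.0, 59.0]]
[[306.0, 51.0], [308.0, 242.0], [335.0, 242.0], [338.0, 51.0]]
[ 371.95034078 -277.00049047  166.29116905] [1.79957788e+02 3.89446167e-02 6.39569813e+01] [{'location': [320.5, 151.3], 'confidence': 0.72}] [[321.82114766 151.68201967]]
```

View pics/w1.png

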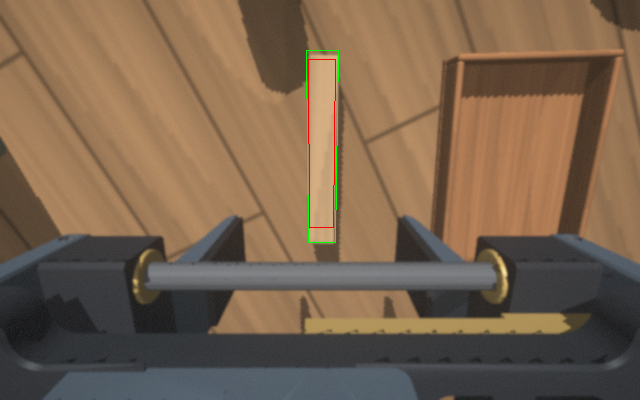

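```bash
python3 -m jog '.001 0 .15 0 0 0;.001 0 .25 0 0 0;.001 0 .25 0 0 0;.001 0 .25 0 0 0;.001 0 .282 0 0 0;.001 0 .282 0 0 0;.001 0 .282 0 0 0;.001 0 .282 0 0 0'
python3 -m jog '0 0 0 0 0 0;0 0 0 0 0 0;0 0 0 0 0 0;0 0 0 0 0 0;0 0 0 0 0 0;0 0 0 0 0 0;0 0 0 0 0 0;0 0 0 0 0 0' -1 55
python3 -m jog '0 0 -.1 0 0 0;0 0 -.2 0 0 0;0 0 -.3 0 0 0;0 0 -.36 0 0 0;0 0 -.4 0 0 0;0 0 -.4 0 0 0;0 0 -.4 0 0 0'
python3 - <<'E'
from h import *
row(inst(-1,28,-330),tilt())
row(inst(-1,28,-260),tilt())
E
```

```text
time_s: 3.87
ee_pos: [372.9, -278.0, 27.2]
ee_rot: [179.8, 0.1, 63.9]
force: [0.3, -0.1, 0.8]
gripper_width: 91.5
time_s: 4.53
ee_pos: [372.8, -278.0, 27.1]
ee_rot: [179.8, 0.1, 63.9]
force: [0.4, 0.2, 0.3]
gripper_width: 40.6
time_s: 5.12
ee_pos: [373.0, -278.0, 228.9]
ee_rot: [179.5, 0.1, 63.9]
force: [0.6, 0.2, -0.6]
gripper_width: 0.6
row [0.3412, 0.2125, 0.2261] [-0.3238, 0.0706, -0.254] n>= 5.5
row [0.4697, 0.1567, 0.2254] [-0.3238, 0.0706, -0.254] n>= 6.5
```

```bash
python3 -m jog '0 0 .12 0 0 0;0 0 .12 0 0 0;0 0 .12 0 0 0;0 0 .12 0 0 0;0 0 .12 0 0 0;0 0 .12 0 0 0;0 0 .12 0 0 0;0 0 .12 0 0 0;0 0 .12 0 0 0;0 0 .12 0 0 0' .6
python3 - <<'E'
from h import *
k=calibration('wrist');im=grab_frame('wrist')[:,:,::-1].copy()
b=[390.6,-241,-2.025]
for z,col in ((0,(0,0,255)),(40,(0,255,0))):
  q=proj(place(b,[(-85,-13,z),(85,-13,z),(85,13,z),(-85,13,z)]),'',k)
  cv2.polylines(im,[q.astype(np.int32)],True,col,1)
cv2.imwrite('pics/w2.png',im);p,Rc,s=cur();print(p,s['gripper_width'],tip_of('block_center','wrist')[:1],proj([[390.6,-241,20]],'',k))
row([373.1,-277,22.5],down(64))
E
```

```text
time_s: 5.95
ee_pos: [373.5, -278.4, 169.3]
ee_rot: [179.5, 0.1, 63.9]
force: [-0.4, -0.5, -1.0]
gripper_width: 64.0
[ 373.48580141 -278.36487785  169.17415282] 68.15124255647764 [{'location': [315.9, 150.6], 'confidence': 0.67}] [[318.29611808 150.00047025]]
row [0.0027, -0.0043, 0.2872] [0.0055, 0.0015, -0.0014] n>= 3.4
```

View pics/w2.png

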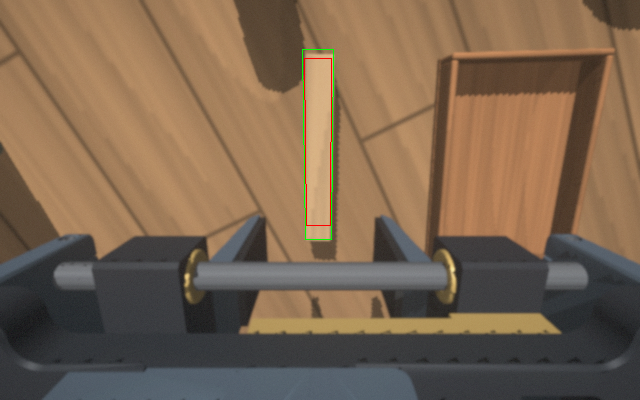

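The block lies exactly where it was (overlay still matches, block at pixels 305–333, 50–240). The fingers simply hadn't closed before I lifted, so I'll grasp again and close for longer.

```bash
python3 -m jog '.003 -.004 .15 .0055 0 0;.003 -.004 .24 .0055 0 0;.003 -.004 .26 .0055 0 0;.003 -.004 .286 .0055 0 0;.003 -.004 .286 .0055 0 0;.003 -.004 .286 .0055 0 0;.003 -.004 .286 .0055 0 0'
python3 -m jog '0 0 0 0 0 0;0 0 0 0 0 0;0 0 0 0 0 0;0 0 0 0 0 0;0 0 0 0 0 0;0 0 0 0 0 0;0 0 0 0 0 0;0 0 0 0 0 0;0 0 0 0 0 0;0 0 0 0 0 0;0 0 0 0 0 0' -1 55
```

```text
time_s: 6.63
ee_pos: [373.5, -277.1, 26.1]
ee_rot: [180.0, 0.1, 63.9]
force: [-0.5, -0.2, 0.3]
gripper_width: 73.0
time_s: 7.55
ee_pos: [373.5, -277.1, 26.1]
ee_rot: [180.0, 0.1, 63.9]
force: [0.1, 0.9, 1.7]
gripper_width: 26.0
```

```bash
python3 -m jog '0 0 -.06 0 0 0;0 0 -.12 0 0 0;0 0 -.2 0 0 0;0 0 -.28 0 0 0;0 0 -.34 0 0 0;0 0 -.36 0 0 0;0 0 -.36 0 0 0;0 0 -.36 0 0 0'
python3 - <<'E'
from h import *
row(inst(-1,80,-270),tilt())
print(inst(-1,31,-240))
E
```

```text
time_s: 8.22
ee_pos: [373.3, -276.5, 205.9]
ee_rot: [180.0, 0.1, 63.9]
force: [-0.8, 0.4, -2.2]
gripper_width: 25.6
row [0.4274, 0.1196, 0.088] [-0.3289, 0.0697, -0.2543] n>= 5.4
[548.41345425 -82.28187328 116.346     ]
```

```bash
python3 -m jog '.08 .02 .017 -.06 .013 -.05;.16 .045 .034 -.12 .026 -.1;.24 .07 .05 -.18 .04 -.14;.32 .09 .066 -.245 .052 -.19;.4 .11 .08 -.3 .06 -.24;.427 .12 .088 -.329 .07 -.254;.427 .12 .088 -.329 .07 -.254;.427 .12 .088 -.329 .07 -.254;.427 .12 .088 -.329 .07 -.254;.427 .12 .088 -.329 .07 -.254'
python3 - <<'E'
from h import *
p,Rc,s=cur();print(p,s['force'],s['gripper_width'],s['qpos'])
row(inst(-1,31,-235),tilt())
for c in ['scene','top']:
    im=grab_frame(c);cv2.imwrite(f'pics/{c}1.png',im[:,:,::-1])
# predicted block model from tool pose
g=p+3*Rc[:,2]
cor=[g+Rc@[x,y,z] for x,y,z in [(125,-13,-17),(125,13,-17),(125,13,23),(125,-13,23)]]
im=cv2.imread('pics/scene1.png');S=4;x0,y0=270,120
big=cv2.resize(im[y0:y0+130,x0:x0+190],None,fx=S,fy=S,interpolation=cv2.INTER_CUBIC)
def ln(P,col): cv2.polylines(big,[((proj(P,'scene')-[x0,y0]+.5)*S).astype(np.int32)],True,col,1)
ln(cor,(0,0,255))
for y in (-98,-40): ln([inst(a,b,y) for a,b in [(105,63),(105,75),(-105,75),(-105,63)]],(0,255,0))
ln([inst(a,b,-95) for a,b in [(-20,0),(20,0),(20,63),(-20,63)]],(255,0,255))
cv2.imwrite('pics/s3.png',big)
E
```

```text
time_s: 9.05
ee_pos: [521.2, -112.3, 161.4]
ee_rot: [150.0, -0.0, 87.2]
force: [-0.1, -0.1, -1.0]
gripper_width: 25.6
[ 521.21481837 -112.27125091  161.42059416] [-0.11957346 -0.11905817 -0.97209004] 25.627428192286608 [-17.77431963   7.93991958 123.20367567  21.19415381  21.03254234
 -32.96872776]
row [0.0725, -0.0005, 0.0978] [-0.0001, 0.0004, -0.001] n>= 1.5
```

View pics/s3.png

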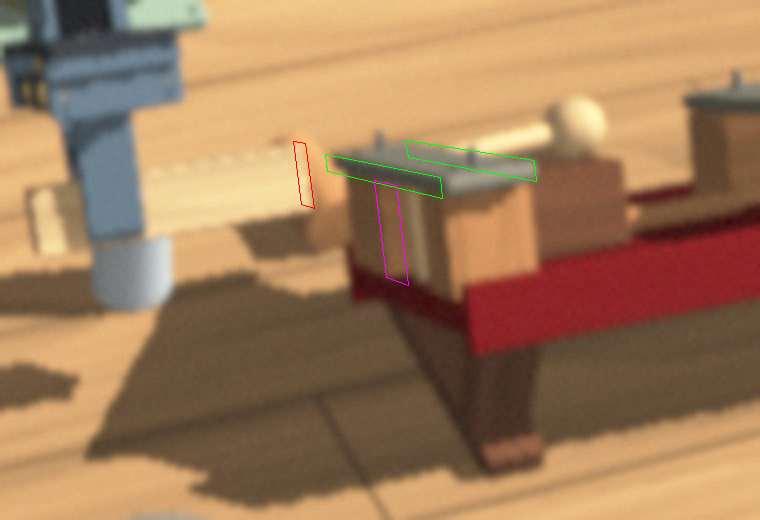

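```bash
python3 -m jog '.02 0 .05 0 0 0;.05 0 .098 0 0 0;.06 0 .098 0 0 0;.06 0 .098 0 0 0;.06 0 .098 0 0 0'
python3 - <<'E'
from h import *
p,Rc,s=cur();print(p,s['force'])
g=p+3*Rc[:,2];print((np.array(uwy(0,0,0))))
im=grab_frame('scene')[:,:,::-1].copy();S=8;x0,y0=325,145
big=cv2.resize(im[y0:y0+60,x0:x0+95],None,fx=S,fy=S,interpolation=cv2.INTER_CUBIC)
big2=big.copy()
def ln(P,col,c=True): cv2.polylines(big,[((proj(P,'scene')-[x0,y0]+.5)*S).astype(np.int32)],c,col,1)
ln([g+Rc@[x,y,z] for x,y,z in [(125,-13,-17),(125,13,-17),(125,13,23),(125,-13,23)]],(0,0,255))
for y in (-98,-40): ln([inst(a,b,y) for a,b in [(105,63),(105,75),(-105,75),(-105,63)]],(0,255,0))
ln([inst(a,b,-95) for a,b in [(-20,0),(20,0),(20,63),(-20,63)]],(255,0,255))
ln([inst(a,b,-95) for a,b in [(-105,0),(105,0)]],(255,255,0),False)
cv2.imwrite('pics/s4.png',np.hstack([big2[:, :560],big[:,:560]])[:, :1120] if 0 else cv2.resize(np.vstack([big2,big]),None,fx=.62,fy=.62,interpolation=cv2.INTER_AREA))
E
```

```text
time_s: 9.57
ee_pos: [547.5, -84.0, 119.6]
ee_rot: [149.9, 0.0, 87.2]
force: [0.5, -0.0, -2.0]
gripper_width: 25.6
[547.53021081 -83.98512743 119.62219256] [ 0.47329032 -0.01199958 -1.95199098]
[ 0.  0. 90.]
```

View pics/s4.png

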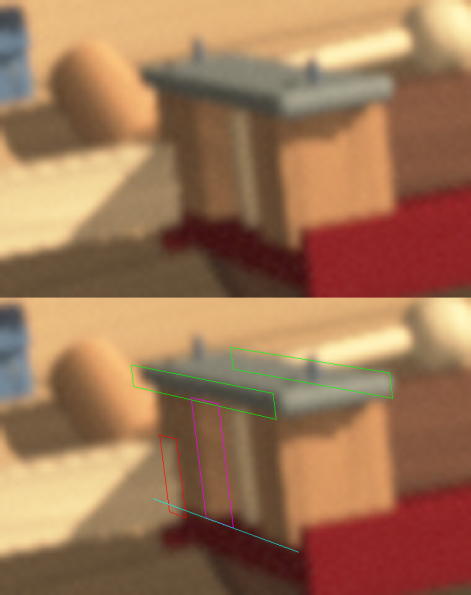

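```bash
python3 - <<'E'
from h import *
row(inst(-1,31,-210),tilt())
row(inst(-1,31,-150),tilt())
E
```

```text
row [0.0639, -0.0026, 0.001] [0.0013, 0.0009, -0.0014] n>= 0.8
row [0.1839, -0.0029, 0.0009] [0.0013, 0.0009, -0.0014] n>= 2.2
```

```bash
python3 -m jog '.01 -.003 .001 .001 .001 -.001;.02 -.003 .001 .001 .001 -.001;.03 -.003 .001 .001 .001 -.001;.04 -.003 .001 .001 .001 -.001;.05 -.003 .001 .001 .001 -.001;.064 -.003 .001 .001 .001 -.001;.064 -.003 .001 .001 .001 -.001;.064 -.003 .001 .001 .001 -.001'
```

```text
time_s: 10.28
ee_pos: [548.2, -52.3, 119.5]
ee_rot: [149.9, -0.0, 87.3]
force: [-0.4, 0.3, -0.9]
gripper_width: 25.6
```

```bash
python3 -m jog '.01 0 0 0 0 0;.02 0 0 0 0 0;.03 0 0 0 0 0;.04 0 0 0 0 0;.05 0 0 0 0 0;.05 0 0 0 0 0'
```

```text
time_s: 10.78
ee_pos: [549.6, -28.7, 120.0]
ee_rot: [149.8, 0.1, 87.3]
force: [-0.7, -7.8, -1.7]
gripper_width: 26.1
```

```bash
python3 -m jog '.01 0 0 0 0 0;.02 0 0 0 0 0;.03 0 0 0 0 0;.04 0 0 0 0 0;.05 0 0 0 0 0;.06 0 0 0 0 0;.07 0 0 0 0 0;.08 0 0 0 0 0;.09 0 0 0 0 0;.09 0 0 0 0 0'
python3 - <<'E'
from h import *
p,Rc,s=cur();g=p+3*Rc[:,2];print(s['force'],(g-INST[0:2]+[0] if 0 else g))
c,sn=np.cos(INST[2]),np.sin(INST[2]);d=g[:2]-INST[:2];print('grasp y inst',-sn*d[0]+c*d[1])
im=grab_frame('top')[:,:,::-1].copy()
print(tip_of('spacer','top')[:2],spot_in('spacer','top')[:2]);
for y in (30,40,50): print(y,proj([inst(0,27.5,y)],'top').round(1))
S=4;x0,y0=130,160
big=cv2.resize(im[y0:y0+130,x0:x0+160],None,fx=S,fy=S,interpolation=cv2.INTER_CUBIC)
def ln(P,col,c=True): cv2.polylines(big,[((proj(P,'top')-[x0,y0]+.5)*S).astype(np.int32)],c,col,1)
ln([inst(u,55,45+y) for u,y in[(-20,-65),(20,-65),(20,65),(-20,65)]],(0,255,0))
cv2.imwrite('pics/t5.png',big)
E
```

```text
time_s: 11.62
ee_pos: [551.7, 16.1, 120.2]
ee_rot: [149.8, 0.1, 87.3]
force: [-0.1, 0.4, -0.8]
gripper_width: 25.6
[-0.0645931   0.42900267 -0.82106959] [553.23153452  16.01695559 117.5712059 ]
grasp y inst -141.58348365127327
[{'location': [170.4, 218.8], 'confidence': 0.8}] [{'rect': [126.6, 199.3, 207.7, 234.0], 'confidence': 0.88}]
30 [[178.1 215.2]]
40 [[172.6 214.9]]
50 [[167.2 214.6]]
```

View pics/t5.png

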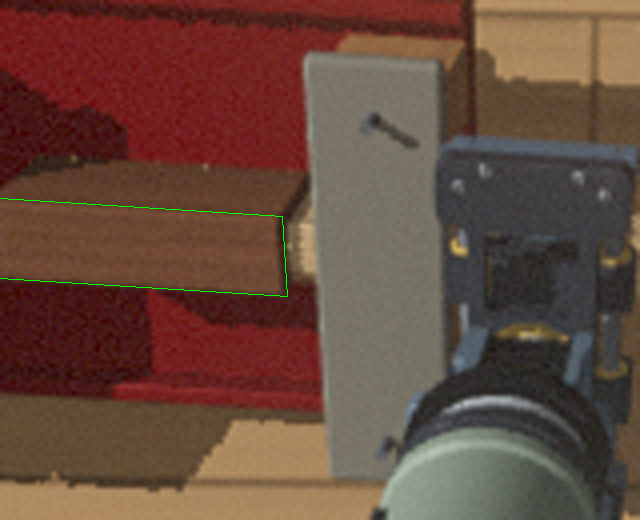

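```bash
python3 -m jog '-.04 0 0 0 0 0;-.1 0 0 0 0 0;-.17 0 0 0 0 0;-.24 0 0 0 0 0;-.28 0 0 0 0 0;-.28 0 -.05 0 0 0;-.28 0 -.1 0 0 0;-.28 0 -.1 0 0 0;-.28 0 -.1 0 0 0'
python3 - <<'E'
from h import *
print(inst(0,0,0));row([373.4,-277,90],down(64))
E
```

```text
time_s: 12.52
ee_pos: [520.2, -123.6, 164.9]
ee_rot: [149.6, 0.1, 87.2]
force: [-0.7, 0.3, -0.5]
gripper_width: 25.6
[575.9 156.7  90. ]
row [-0.3203, -0.3132, -0.016] [0.333, -0.0668, 0.2521] n>= 5.4
```

```bash
python3 -m jog '-.06 -.05 -.03 .06 -.013 .05;-.12 -.1 -.06 .12 -.026 .1;-.19 -.15 -.08 .19 -.04 .15;-.26 -.2 -.1 .26 -.05 .2;-.32 -.253 -.12 .333 -.067 .252;-.32 -.253 -.12 .333 -.067 .252;-.32 -.253 -.12 .333 -.067 .252;-.32 -.253 -.12 .333 -.067 .252;-.32 -.253 -.12 .333 -.067 .252'
python3 - <<'E'
from h import *
row([373.4,-277,23.7],down(64))
E
```

```text
time_s: 13.27
ee_pos: [373.4, -275.4, 152.3]
ee_rot: [-180.0, -0.1, 64.1]
force: [0.1, 0.5, -1.3]
gripper_width: 25.8
row [-0.0032, 0.0017, 0.2511] [-0.0004, -0.0007, 0.0014] n>= 3.0
```

```bash
python3 -m jog '0 0 .06 0 0 0;0 0 .12 0 0 0;0 0 .18 0 0 0;0 0 .22 0 0 0;0 0 .235 0 0 0;0 0 .245 0 0 0;0 0 .251 0 0 0;0 0 .252 0 0 0;0 0 .252 0 0 0'
python3 -m jog '0 0 0 0 0 0;0 0 0 0 0 0;0 0 0 0 0 0;0 0 0 0 0 0;0 0 0 0 0 0;0 0 0 0 0 0;0 0 0 0 0 0;0 0 0 0 0 0' .4
python3 -m jog '0 0 -.06 0 0 0;0 0 -.14 0 0 0;0 0 -.22 0 0 0;0 0 -.32 0 0 0;0 0 -.4 0 0 0;0 0 -.42 0 0 0;0 0 -.42 0 0 0' .8
python3 - <<'E'
from h import *
grab_frame('top');print(tip_of('block_center','top')[:1],proj([[390.6,-241,20]],'top'))
row(inst(0,160,45),tilt());row(inst(0,41,45),tilt())
E
```

```text
time_s: 14.02
ee_pos: [374.1, -275.6, 27.2]
ee_rot: [179.9, -0.0, 64.1]
force: [-0.4, 0.2, -0.7]
gripper_width: 25.6
time_s: 14.68
ee_pos: [374.1, -275.6, 27.2]
ee_rot: [179.9, -0.0, 64.1]
force: [-0.2, -1.1, 0.0]
gripper_width: 64.0
time_s: 15.27
ee_pos: [375.7, -277.1, 242.0]
ee_rot: [179.3, 0.1, 64.1]
force: [0.5, -0.8, -0.1]
gripper_width: 82.0
[{'location': [393.2, 303.9], 'confidence': 0.98}] [[396.07299145 304.42821081]]
row [0.9727, -0.198, 0.0122] [-0.3274, 0.0673, -0.2518] n>= 11.9
row [1.0195, -0.089, 0.2186] [-0.3274, 0.0673, -0.2518] n>= 12.5
```

```bash
python3 -m jog '.07 -.014 0 -.02 .005 -.018;.15 -.03 0 -.05 .01 -.04;.23 -.046 0 -.08 .015 -.06;.31 -.063 .005 -.105 .02 -.08;.39 -.08 .005 -.13 .027 -.1;.47 -.095 .005 -.16 .033 -.12;.55 -.11 .01 -.185 .038 -.14;.63 -.13 .01 -.21 .044 -.16;.71 -.145 .01 -.24 .05 -.18;.79 -.16 .01 -.265 .055 -.2;.87 -.18 .01 -.29 .06 -.225;.93 -.19 .01 -.313 .065 -.24;.973 -.198 .012 -.3274 .067 -.252;.973 -.198 .012 -.3274 .067 -.252;.973 -.198 .012 -.3274 .067 -.252;.973 -.198 .012 -.3274 .067 -.252' 1
python3 - <<'E'
from h import *
p,Rc,s=cur();k=calibration('wrist');im=grab_frame('wrist')[:,:,::-1].copy()
print(p,s['ee_rot'],tip_of('spacer','wrist')[:1],proj([inst(0,27.5,45)],'',k))
q=proj([inst(u,55,45+y) for u,y in[(-20,-65),(20,-65),(20,65),(-20,65)]],'',k)
cv2.polylines(im,[q.astype(np.int32)],True,(0,255,0),1);cv2.imwrite('pics/w6.png',im)
row(inst(0,41,45),tilt())
E
```

```text
time_s: 16.7
ee_pos: [495.6, 204.5, 229.4]
ee_rot: [150.2, 0.2, 87.3]
force: [0.1, -0.1, 0.5]
gripper_width: 91.5
[495.60462004 204.51826084 229.37942692] [150.21154438   0.16739205  87.32031316] [{'location': [319.5, 192.0], 'confidence': 0.77}] [[323.70702302 194.19310426]]
row [0.0032, 0.0016, 0.2372] [-0.0011, 0.0014, -0.0005] n>= 2.8
```

View pics/w6.png

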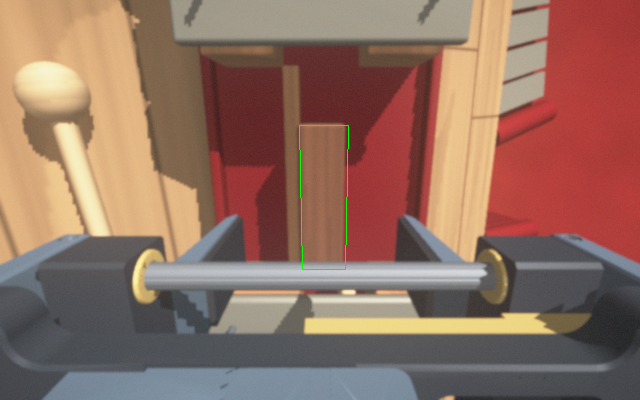

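```bash
python3 -m jog '.003 .001 .06 0 0 0;.003 .001 .12 0 0 0;.003 .001 .17 0 0 0;.003 .001 .2 0 0 0;.003 .001 .22 0 0 0;.003 .001 .237 0 0 0;.003 .001 .237 0 0 0;.003 .001 .237 0 0 0'
python3 -m jog '0 0 0 0 0 0;0 0 0 0 0 0;0 0 0 0 0 0;0 0 0 0 0 0;0 0 0 0 0 0;0 0 0 0 0 0;0 0 0 0 0 0;0 0 0 0 0 0;0 0 0 0 0 0;0 0 0 0 0 0;0 0 0 0 0 0' -1 35
```

```text
time_s: 17.47
ee_pos: [555.9, 202.2, 128.4]
ee_rot: [150.1, 0.1, 87.2]
force: [0.2, 0.4, 0.1]
gripper_width: 91.0
time_s: 18.38
ee_pos: [555.4, 202.1, 128.1]
ee_rot: [150.1, 0.1, 87.2]
force: [-3.7, 0.6, 1.3]
gripper_width: 39.7
```

```bash
python3 -m jog '0 0 -.03 0 0 0;0 0 -.08 0 0 0;0 0 -.15 0 0 0;0 0 -.22 0 0 0;0 0 -.28 0 0 0;0 0 -.3 0 0 0;0 0 -.3 0 0 0;0 0 -.3 0 0 0'
python3 - <<'E'
from h import *
g=np.array([555.4,202.1,128.1])+3*tilt()[:,2]
d=Rz(-np.rad2deg(INST[2]))@(g-[INST[0],INST[1],90]);print('u,w,y',.866*d[0]+.5*d[2],-.5*d[0]+.866*d[2],d[1])
p,Rc,s=cur();print(s['gripper_width'])
# refine tray from scene corners too
px=lambda a:(190+a[0]/2.5,150+a[1]/2.5)
C=[(105,-70),(-105,-70),(-105,70),(105,70)]
o=[((x,y,35),'top',px(q),1) for (x,y),q in zip([(105,70),(-105,70),(-105,-70),(105,-70)],[(557,71),(778,177),(717,322),(487,216)])]
for Q,yaw0 in ((o,65),):
  best=fit(Q,[550,-340,np.deg2rad(yaw0)]);print(best[0],np.rad2deg(best[0][2]))
  P=place(best[0],[(x,y,35) for x,y in C]);print('scene pred',proj(P,'scene').round(1).tolist(),'obs (180,217.8)(260,222.2)(247.8,261.1)(160.7,257.1)')
row([551,-341,180],down(65))
E
```

```text
time_s: 19.05
ee_pos: [480.6, 205.7, 257.3]
ee_rot: [150.2, 0.1, 87.2]
force: [-0.0, -1.2, -3.2]
gripper_width: 39.5
u,w,y -0.5085095179194035 41.2871739849419 44.39969612583945
39.52170877115606
[ 577.40811378 -340.00989128    1.99571028] 114.34577597319179
scene pred [[265.8, 238.1], [189.5, 285.1], [157.3, 251.2], [231.6, 210.3]] obs (180,217.8)(260,222.2)(247.8,261.1)(160.7,257.1)
row [-1.0849, 0.0934, 0.2277] [0.3276, -0.0628, 0.2413] n>= 13.3
```

```bash
python3 - <<'E'
from h import *
P=place(TRAY,[(x,y,35) for x,y in [(-105,-70),(105,-70),(105,70),(-105,70)]]);print(P.round(),'scene pred',proj(P,'scene').round(1).tolist())
row([500,-100,240],down(78))
E
```

```text
[[ 570. -464.   35.]
 [ 658. -273.   35.]
 [ 531. -215.   35.]
 [ 443. -406.   35.]] scene pred [[157.9, 255.1], [247.5, 261.5], [259.4, 220.2], [177.7, 214.9]]
row [-0.6088, 0.0447, 0.0603] [0.3309, -0.0252, 0.1002] n>= 7.4
```

```bash
python3 -m jog '-.04 .003 .004 .02 -.002 .006;-.11 .008 .01 .06 -.005 .018;-.18 .013 .018 .1 -.008 .03;-.25 .018 .025 .136 -.01 .04;-.32 .023 .032 .175 -.013 .053;-.39 .029 .039 .21 -.016 .064;-.46 .034 .046 .25 -.019 .076;-.53 .039 .053 .29 -.022 .087;-.58 .043 .058 .315 -.024 .096;-.609 .045 .06 .331 -.025 .1;-.609 .045 .06 .331 -.025 .1;-.609 .045 .06 .331 -.025 .1'
python3 - <<'E'
from h import *
row([552,-340,130],down(65))
E
```

```text
time_s: 20.05
ee_pos: [500.0, -101.3, 240.3]
ee_rot: [-179.7, 0.0, 77.9]
force: [-0.3, 0.4, -1.8]
gripper_width: 39.7
row [-0.4449, 0.2032, 0.2137] [-0.003, 0.0003, 0.1429] n>= 6.4
```

```bash
python3 -m jog '-.04 .02 .01 0 0 .013;-.11 .05 .03 0 0 .035;-.18 .08 .06 0 0 .058;-.25 .114 .1 0 0 .08;-.32 .146 .14 0 0 .1;-.39 .178 .18 0 0 .125;-.43 .196 .205 0 0 .138;-.445 .203 .214 -.003 0 .143;-.445 .203 .214 -.003 0 .143;-.445 .203 .214 -.003 0 .143'
python3 - <<'E'
from h import *
row([552,-340,49],down(65))
E
```

```text
time_s: 20.88
ee_pos: [551.5, -338.7, 131.9]
ee_rot: [-179.9, -0.0, 65.0]
force: [-0.1, 1.1, -1.7]
gripper_width: 40.1
row [-0.0021, 0.0024, 0.1597] [-0.0016, -0.0003, 0.0002] n>= 1.9
```

```bash
python3 -m jog '0 0 .03 0 0 0;0 0 .06 0 0 0;0 0 .09 0 0 0;0 0 .115 0 0 0;0 0 .135 0 0 0;0 0 .148 0 0 0;0 0 .156 0 0 0;0 0 .16 0 0 0;0 0 .162 0 0 0;0 0 .162 0 0 0'
python3 -m jog '0 0 0 0 0 0;0 0 0 0 0 0;0 0 0 0 0 0;0 0 0 0 0 0;0 0 0 0 0 0;0 0 0 0 0 0;0 0 0 0 0 0;0 0 0 0 0 0' .5
python3 -m jog '0 0 -.05 0 0 0;0 0 -.12 0 0 0;0 0 -.2 0 0 0;0 0 -.3 0 0 0;0 0 -.4 0 0 0;0 0 -.4 0 0 0;0 0 -.4 0 0 0'
python3 - <<'E'
from h import *
im=grab_frame('scene');cv2.imwrite('pics/s9.png',cv2.resize(im[130:330,140:460,::-1],None,fx=2.5,fy=2.5))
print(tip_of('spacer','scene')[:1],proj(place(TRAY,[[0,0,33.5]]),'scene'),tip_of('block_center','scene')[:1],proj([[390.6,-241,20]],'scene'))
print(cur()[2]['gripper_width'],[ (q,tip_of(q,'scene')[0]['location']) for q in ('mallet','gong','tin')])
E
```

```text
time_s: 21.72
ee_pos: [551.7, -338.6, 51.4]
ee_rot: [-179.9, -0.0, 65.0]
force: [-0.2, -0.4, -1.8]
gripper_width: 39.9
time_s: 22.38
ee_pos: [551.6, -338.6, 51.4]
ee_rot: [-179.9, -0.0, 65.0]
force: [0.1, 0.2, 0.1]
gripper_width: 68.5
time_s: 22.97
ee_pos: [553.9, -340.1, 257.7]
ee_rot: [179.4, 0.1, 65.0]
force: [1.0, -0.3, -0.5]
gripper_width: 68.2
[{'location': [216.2, 239.4], 'confidence': 0.74}] [[210.83886833 237.37124101]] [{'location': [236.8, 191.4], 'confidence': 0.7}] [[238.35829124 193.68311788]]
68.70168102771684 [('mallet', [345.8, 174.4]), ('gong', [312.4, 288.5]), ('tin', [299.0, 194.2])]
```

View pics/s9.png

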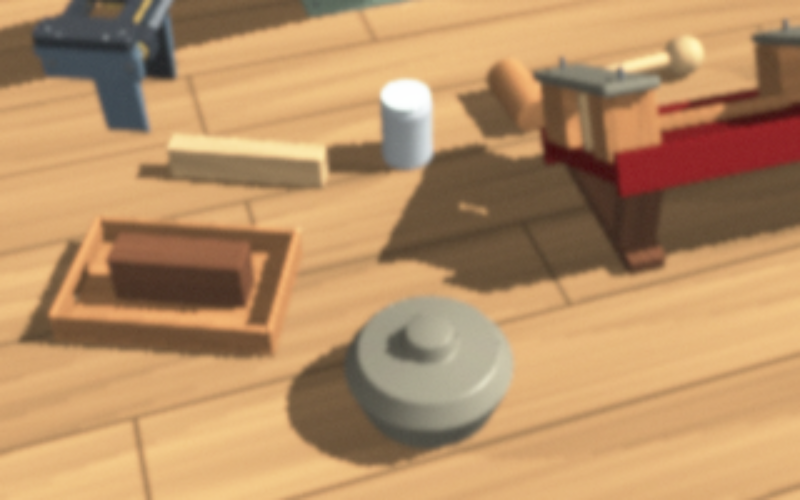

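The picture shows the spacer flat in the middle of the tray (110–250, 235–305) and the block flat on the bench (168–327, 135–185). The mallet, gong and tin have not moved, and the gripper is clear of everything.

```bash
python3 -c "
from workcell import *
print(job_done())"
```

```text
the job is handed in; nothing more can be done
None
```

The job is done and handed in at about 23 s of the 67 s allowed; no verdict was reported.

- **Block:** I picked up the tapping block on the second try. The first time I lifted before the fingers had closed, and the wrist camera showed the block had not moved. After the push I laid it back where it came from.
- **Knocking the spacer:** I pushed the block in through the mouth and the spacer came clear of the key. The highest push force I read between moves was about 8 N. The top view put the spacer's centre at about y 45 mm.
- **Spacer to tray:** I gripped it in the bay, lifted it out, lowered it gently into the tray and let go.

**Last checks:** the final scene picture shows the spacer flat near the tray's middle and the block flat on the bench, away from the tray. The mallet, gong and tin are within 2 pixels of their starting places, and the arm is raised clear.

**Small disagreements:**
- The spacer detection was about 6 pixels from the tray centre I had worked out, well inside the limits.
- In the scene view, the instrument and the tray appeared about 3 to 5 mm from where I had fitted them from the top view. Neither caused a problem.

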